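Make up the collage kit and the paint-mixing kit for the studio class

TASK

Make up the two kits for the afternoon class. The green tray is the collage kit: lay the roller in its long slot and stand the glue bottle in its free well, beside the rinsing cup; the blue tray is the orange-mixing kit: lay the brush in its long slot and stand the red and the yellow paint in its two wells, either way round. Everything must rest flat on the tray floors, and the white paint, the black paint and the rinsing cup stay where they are.

Things in the scene. Friction and masses are not known exactly. Their poses are not given: they have to be found in the camera images.
- tray_green: Lime-green kit tray, fixed, 182 (x) by 156 (y) mm. Origin: centre of underside, z up. Inner floor at z = 4 mm, 5 mm thick rim to z = 14, 4 mm thick ridges to z = 12. Tool slot 172 x 64 mm along tray x, centred at (0, 41) mm; two wells 84 (x) x 78 (y) mm, centred at (44, -34) and (-44, -34) mm. The well at (-44, -34) holds the steel cup; the well at (44, -34) is free.
- tray_blue: Blue kit tray, fixed, 182 (x) by 156 (y) mm. Origin: centre of underside, z up. Inner floor at z = 4 mm, 5 mm thick rim to z = 14, 4 mm thick ridges to z = 12. Tool slot 172 x 64 mm along tray x, centred at (0, 41) mm; two wells 84 (x) x 78 (y) mm, centred at (44, -34) and (-44, -34) mm. Empty at the start.
- glue: White glue bottle with a red label band and red pointed cap, standing: straight body 48 mm in diameter up to 72 mm, then shoulder and cap, 100 mm high in all; about 0.13 kg. Origin: centre of its underside, z up. Grip across the body from above, e.g. with the TCP 58 mm above its underside.
- brayer: Hand roller (brayer) lying flat: wooden handle at -x, steel fork and black rubber roller at +x. 150 mm long (x -75 to 75), 44 wide, 32 high; 0.16 kg. Origin: middle of its length, on the underside, z up. Flat-sided handle 20 mm wide (y), z = 6 to 26 mm over x = -55 to 10 mm; grip across y near x = -8 mm, e.g. with the TCP 32 mm above the underside.
- brush: Flat paint brush lying flat: dark red handle at -x, steel ferrule, cream bristles at +x. 150 mm long (x -75 to 75), 40 wide, 24 high; 0.08 kg. Origin: middle of its length, on the underside, z up. Flat-sided handle 18 mm wide (y), z = 3 to 21 mm over x = -53 to 20 mm; grip across y near x = -5 mm, e.g. with the TCP 31 mm above the underside.
- jar_red: Red paint jar, an upright cylinder 55 mm in diameter and 65 mm high with a screw lid in the colour of the paint and a pale blank label; about 0.18 kg. Origin: centre of its underside, z up. Take it across its diameter from above, e.g. with the TCP 48 mm above its underside.
- jar_yellow: Yellow paint jar, an upright cylinder 55 mm in diameter and 65 mm high with a screw lid in the colour of the paint and a pale blank label; about 0.18 kg. Origin: centre of its underside, z up. Take it across its diameter from above, e.g. with the TCP 48 mm above its underside.
- jar_white: White paint jar, an upright cylinder 55 mm in diameter and 65 mm high with a screw lid in the colour of the paint and a pale blank label; about 0.18 kg. Origin: centre of its underside, z up. Take it across its diameter from above, e.g. with the TCP 48 mm above its underside. Not wanted: to be left standing.
- jar_black: Black paint jar, an upright cylinder 55 mm in diameter and 65 mm high with a screw lid in the colour of the paint and a pale blank label; about 0.18 kg. Origin: centre of its underside, z up. Take it across its diameter from above, e.g. with the TCP 48 mm above its underside. Not wanted: to be left standing.
- cup: Open steel rinsing cup, 58 mm in diameter at the rim, 68 mm high, 0.16 kg, loose, standing in one well of the green tray. Origin: centre of its underside. To be left standing.
Things that resemble listed ones, but are neither listed nor needed, are in the scene too. Several things look just like the jar_red: the one meant starts nearest to the robot's base.

How it is judged:
By the outcome, as a careful person would: the job done as asked, in the order asked, and still so for the second after the job is handed in, with the robot touching nothing.
It also fails if it takes over 122 s, if anything falls off the work surface, if the arm or the gripper's body presses on something with over 40 N, if the wrist force passes 120 N, or if a joint passes its speed limit or range.

ROBOT

A 6-joint arm with a two-finger parallel gripper is mounted at the origin on the work surface. World frame = base frame: x ahead of the robot, y to its left, z up, the work surface at z = 0. Lengths are in m, angles in rad, forces in N, time in s.
With the tool pointing down it reaches from about 0.425 to 0.95 m from the base axis. Payload 3.5 kg.
Tool frame: the origin (TCP) lies between the finger pads, 19 mm behind the fingertips; this is the grasp point; z points along the fingers, y is the line along which they close (so a half turn about z gives the same grasp; the last joint's range is limited). The gripper opens to 85 mm and grips with 20 to 120 N. Pads are 22 mm wide; open, the fingers measure 114 mm over their backs; the gripper's body (76 mm by 85 mm) begins 54 mm behind the grasp point. The pads swing forward as they close: fully open they stand 13 mm farther back than shut.
Start: joints at [1.075, 0.286, 1.577, -0, 1.279, -0.15], TCP at [0.229, 0.635, 0.25] pointing down, gripper open.
Joint ranges: [-2.77, 2.77], [-0.9, 2.22], [0.21, 2.48], [-1.53, 4.67], [0.24, 2.81], [-2.84, 2.84]. Speed limits (rad/s): [2.79, 2.79, 3.14, 3.14, 3.14, 3.14].

INTERFACE

Orientations are given as a unit quaternion [x, y, z, w].
In Python, from plant import get_state, cams, ctrl gives the robot as it stands. The module is installed in compiled form; this text tells all that it offers.
- The arm moves only by the tool jog_arm, never from a script. Its argument "deltas" is text: rows parted by semicolons, each of 6 numbers parted by spaces: the shift along the world's x, y, z normalised to -1 to 1, where 1 is 0.02 m, then the turn, a rotation vector about the world's x, y, z normalised to -1 to 1, where 1 is 0.1 rad. In form: x y z ax ay az; .... A call has 1 to 20 rows; each row shifts and turns the commanded pose from where the row before left it; what a row does not reach is not made up. A row lasts 1/8 s, in which the tool goes at most 62.5 mm and 10.7 degrees, less where a joint would pass 70% of its speed; a pose out of reach is approached as far as the arm can. A call with a number of a shift or a turn outside -1 to 1 is refused whole. A call with a gripper value outside its range is refused whole. "gripper" is the opening, from 0 (shut) to 1 (fully open), set as the call begins (left out, the last holds). The fingers move at their own pace and stop on an object; "squeeze" is the grip in N (left out, the last holds). Time passes only in rows, so rows that do not move let the fingers close. It gives the time, the measured TCP pose, the force, the opening and the grip force at its end, in the units of the state.
- get_state(): the state, without advancing time (a new reading comes with each control period).
- cams.read_camera(name): name is "scene" or "top"; returns a dict with "color" (384x512x3 uint8, blue, green, red), "vfov" (degrees; the focal length in pixels is half the picture's height over the tangent of half this angle, whatever the lens; pixels are square), "cx", "cy" (the principal point, pixels), "rvec" (rotation vector, rad) and "tvec" (3), from world to camera coordinates, as OpenCV has them. Camera axes: x right, y down, z forward; pixel columns grow to the right and rows downward; lengths in m; the calibration is good to about 2 mm. A picture is of the moment at which its call begins. There is no depth.
- ctrl.sign_off(): hands the job in; it is judged then, once.
The state is a dict: "time": time; "qpos": joint angles; "dq": joint speeds; "joint_efforts": joint torques, N m; "eef_pos": TCP position; "tcp_rot": TCP orientation; "contact_force": force on the tool from outside, world axes, zero at the start; "wrist_torque": the same for the moment, N m; "opening": opening from 0.0 (shut) to 1.0 (fully open); "finger_force": force on a finger pad.
Only numpy, scipy, OpenCV 4.12 (cv2) and the standard library are available. Lean on these libraries where they do the work, as an engineer would, in place of code of your own. Each camera call takes 0.05 s, during which the arm holds its last target. There are 200 camera calls.

## Working session

There is one attempt and no reset: what is moved stays moved. The work goes in short steps, Python scripts to look and compute and a tool call to move; the robot and the scene stay as the last step left them, time stands still between calls to the robot, and variables do not carry over. Pictures are saved under pics/ and viewed, at most 14 in all, crops included, and the job is handed in when it is done.

Besides the shell and the picture viewer there is one more tool, called after "Request:" by a JSON object that holds its "name" and its "arguments". jog_arm: Moves the arm, as the interface text tells. Its arguments: {"type":"object","properties":{"deltas":{"type":"string"},"gripper":{"type":"number"},"squeeze":{"type":"number"}},"required":["deltas"]}

```bash
mkdir -p pics; cat > h.py <<'E'
import numpy as np, cv2
from plant import get_state, cams, ctrl
def cam(n):
    c=cams.read_camera(n); h=c["color"].shape[0]; f=h/2/np.tan(np.radians(c["vfov"])/2)
    c["K"]=np.array([[f,0,c["cx"]],[0,f,c["cy"]],[0,0,1.]]); c["R"]=cv2.Rodrigues(np.array(c["rvec"],float))[0]; c["t"]=np.array(c["tvec"],float).ravel(); return c
def ray(c,px,z):
    d=c["R"].T@np.linalg.solve(c["K"],[px[0],px[1],1.]); o=-c["R"].T@c["t"]
    return (o+d*(z-o[2])/d[2])[:2]
def proj(c,p):
    q=c["K"]@(c["R"]@np.array(p,float)+c["t"]); return q[:2]/q[2]
E
python3 - <<'E'
from h import *
for n in("scene","top"):
    c=cam(n); cv2.imwrite(f"pics/{n}0.png",cv2.resize(c["color"],(800,600),interpolation=cv2.INTER_CUBIC)); print(n,-c["R"].T@c["t"],c["K"][0,0],c["cx"],c["cy"])
    np.save(n+"0.npy",c,allow_pickle=True)
print(get_state())
E
```

```text
scene [0.95090747 0.67715565 1.16355111] 433.7053791731048 255.31119691928268 188.3520224406288
top [0.4893929  0.00183703 1.00984418] 359.9066989560375 254.36665069189996 185.5875014489121
{'time': 0.1, 'qpos': array([ 1.07502086e+00,  2.87120827e-01,  1.57806148e+00,  3.31995287e-05,
        1.27860656e+00, -1.50010184e-01]), 'dq': array([-0.00066568, -0.00224035, -0.00414986, -0.00011807,  0.00014879,
        0.00053448]), 'joint_efforts': array([ 8.70448421e-04, -4.07297802e+01, -2.93697864e+01, -1.18123648e-04,
        3.46448025e-03,  2.33107920e-05]), 'eef_pos': array([0.22846783, 0.63455715, 0.24873957]), 'tcp_rot': array([ 1.72027356e-01,  9.85091561e-01, -1.03631677e-03, -3.63511611e-04]), 'contact_force': array([-0.66202088,  0.81148507, -0.14327695]), 'wrist_torque': array([-0.00872593, -0.04635171,  0.01692158]), 'finger_force': 0.0, 'opening': 0.9966451759850085}
```

View pics/top0.png

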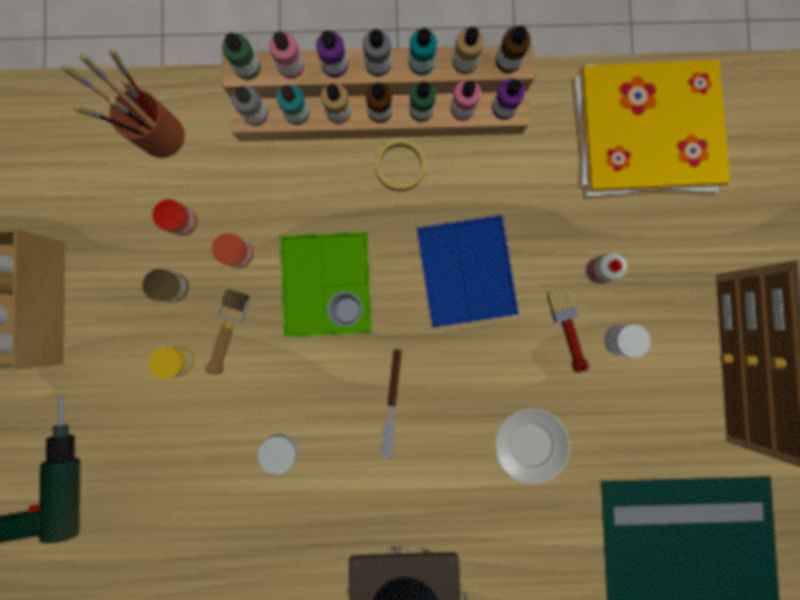

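View pics/scene0.png

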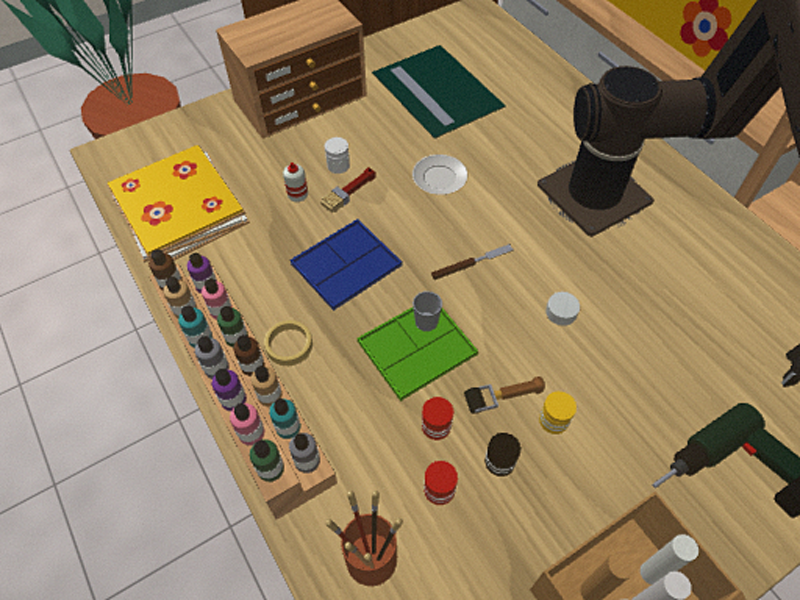

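The top view has the targets as follows (800-px coordinates):
- Roller (230,330)
- Brush (570,330)
- Glue (610,266)
- Reds (232,250) and (172,215)
- Yellow (168,362)
- Black (163,285)
- White (628,340)
- Cup (345,310)

These could be confused with the targets:
- **Red jar:** (232,250) or (172,215). I choose (232,250), which is nearer the base.
- **Brush or roller:** the spatula at (393,400) and the brushes in the pot.
- **Yellow:** only (168,362). The puck at (277,455) is a white lookalike.
- **Glue:** the rack bottles.

Next I'll measure and check with a crop.

```bash
cat > m.py <<'E'
from h import *
T=np.load("top0.npy",allow_pickle=True).item(); S=np.load("scene0.npy",allow_pickle=True).item()
def mask(c,lo,hi,box):
    h=cv2.cvtColor(c["color"],cv2.COLOR_BGR2HSV); m=cv2.inRange(h,np.array(lo),np.array(hi))
    z=np.zeros_like(m); x0,y0,x1,y1=box; z[y0:y1,x0:x1]=m[y0:y1,x0:x1]; return z
def big(m):
    cs,_=cv2.findContours(m,cv2.RETR_EXTERNAL,cv2.CHAIN_APPROX_NONE); return max(cs,key=cv2.contourArea)
for n,lo,hi,b in(("green",(45,120,40),(75,255,255),(170,140,250,225)),("blue",(105,120,40),(130,255,255),(255,130,345,215))):
    k=cv2.convexHull(big(mask(T,lo,hi,b))).reshape(-1,2); w=np.array([ray(T,p,.014) for p in k]).astype(np.float32)
    r=cv2.minAreaRect(w*1000); print(n,r)
for n,c,lo,hi,b,z in(
 ("redT",T,(0,120,60),(10,255,255),(132,145,165,175),.065),("redS",S,(0,150,60),(10,255,255),(262,245,295,285),.065),
 ("red2T",T,(0,120,60),(10,255,255),(92,122,130,155),.065),
 ("yelT",T,(18,170,120),(32,255,255),(90,215,128,248),.065),("yelS",S,(18,170,120),(32,255,255),(340,245,375,280),.065),
 ("capT",T,(0,120,60),(10,255,255),(386,160,405,180),.09),("capT",T,(170,120,60),(180,255,255),(386,160,405,180),.09)):
    m=mask(c,lo,hi,b)
    if m.sum()==0: print(n,"none"); continue
    k=big(m); (x,y),r=cv2.minEnclosingCircle(k); bb=cv2.boundingRect(k)
    print(n,(x,y),r,bb,ray(c,(x,y),z))
k=big(mask(T,(170,0,0),(180,255,255),(340,180,385,245))|mask(T,(0,150,30),(8,255,255),(340,180,385,245)))
print("brushhandleT",[ (ray(T,p,.02)*1000).round() for p in cv2.boxPoints(cv2.minAreaRect(k))])
def crop(c,b,W=400,H=300):
    x0,y0,x1,y1=b; s=min(W/(x1-x0),H/(y1-y0)); i=cv2.resize(c["color"][y0:y1,x0:x1],None,fx=s,fy=s,interpolation=cv2.INTER_CUBIC)
    i=cv2.convertScaleAbs(i,alpha=1.3)
    for v in range(-(-x0//10)*10,x1,10): q=int((v+.5-x0)*s); cv2.line(i,(q,0),(q,5),(255,255,255),1); cv2.putText(i,str(v),(q,14),0,.3,(255,255,255))
    for v in range(-(-y0//10)*10,y1,10): q=int((v+.5-y0)*s); cv2.line(i,(0,q),(5,q),(255,255,255),1); cv2.putText(i,str(v),(6,q+3),0,.3,(255,255,255))
    o=np.zeros((H,W,3),np.uint8); o[:min(H,i.shape[0]),:min(W,i.shape[1])]=i[:H,:W]; return o
if __name__=="__main__":
    a=np.hstack([crop(T,(90,120,180,245)),crop(T,(335,155,425,245))]); b=np.hstack([crop(S,(270,230,380,325)),crop(S,(170,80,250,150))])
    cv2.imwrite("pics/crop1.png",np.vstack([a,b]))
E
python3 m.py
```

```text
green ((570.3543701171875, 123.39132690429688), (175.08441162109375, 149.0326690673828), 1.0590060949325562)
blue ((587.1223754882812, -128.611083984375), (177.08975219726562, 152.12939453125), 7.095940113067627)
redT (146.5, 159.0) 11.500100135803223 (135, 149, 24, 21) [0.63020157 0.27864691]
redS (279.6842041015625, 264.52630615234375) 10.863274574279785 (270, 254, 21, 22) [0.63222372 0.28736664]
red2T (108.19999694824219, 138.8000030517578) 12.258978843688965 (97, 127, 24, 23) [0.68691541 0.37947503]
yelT (106.56756591796875, 231.81080627441406) 11.773000717163086 (95, 222, 24, 21) [0.44209215 0.38410026]
yelS (357.5, 260.5) 10.977349281311035 (348, 250, 21, 22) [0.44445698 0.3918893 ]
capT (393.5, 169.5) 3.8079864978790283 (390, 166, 8, 8) [ 0.58164269 -0.36299772]
capT (393.0, 169.0) 9.999999747378752e-05 (393, 169, 1, 1) [ 0.58297065 -0.36177901]
brushhandleT [array([ 494., -292.]), array([ 499., -315.]), array([ 409., -333.]), array([ 404., -311.])]
```

View pics/crop1.png

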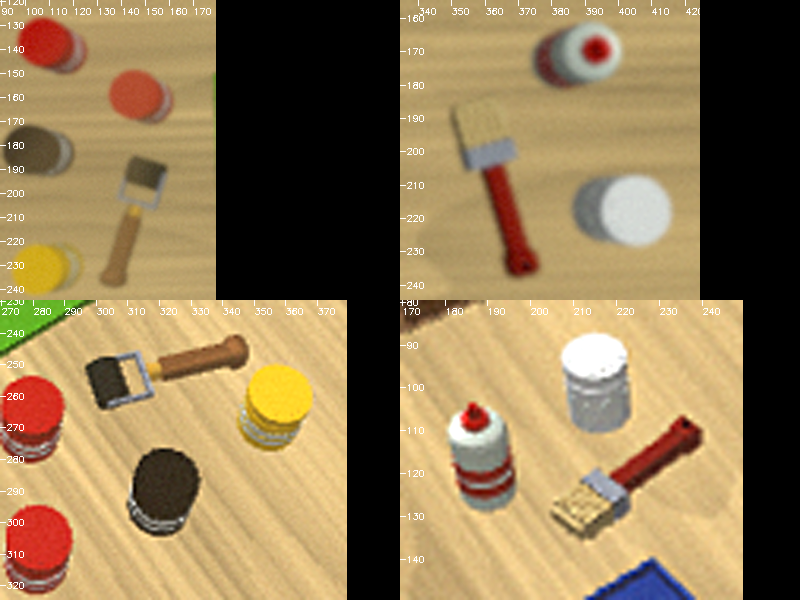

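The crop confirms the chosen red jar (T 146,159), the roller (roller end at T ~147,186, handle end 130,238) and the brush (bristles 357,187, handle end 371,236). The two views disagree by about 8 mm in y, so I'll compare them on more points to see if there is lens distortion.

```bash
cat > m2.py <<'E'
from m import *
print("----")
def quad(c,lo,hi,b):
    k=cv2.convexHull(big(mask(c,lo,hi,b))); e=.01
    while True:
        q=cv2.approxPolyDP(k,e*cv2.arcLength(k,True),True)
        if len(q)<=4: return q.reshape(-1,2)+0.
        e+=.005
for n,lo,hi,bT,bS in(("green",(45,120,40),(75,255,255),(170,140,250,225),(225,190,310,260)),("blue",(105,120,40),(130,255,255),(255,130,345,215),(180,135,262,200))):
    for c,b in((T,bT),(S,bS)):
        q=quad(c,lo,hi,b); w=np.array([ray(c,p,.014) for p in q])*1000
        print(n,w.round().tolist(),"c",w.mean(0).round(1),"sides",np.linalg.norm(w-np.roll(w,1,0),axis=1).round())
P={"cup-":0,"brayRoll":((147,186),(297,259),.016),"brayHand":((130,238),(345,243),.012),"brushBr":((357,187),(207,130),.012),"brushHand":((371.5,236),(237,109),.012),"glueTip":((393.5,169.5),(187,105),.098)}
for n,v in P.items():
    if v: print(n,ray(T,v[0],v[2]).round(3),ray(S,v[1],v[2]).round(3))
print(proj(T,[.2285,.6346,.25]),proj(S,[.2285,.6346,.25]))
E
python3 m2.py | sed -n '/----/,$p'
```

```text
----
green [[659.0, 52.0], [486.0, 51.0], [485.0, 192.0], [646.0, 198.0]] c [569.3 123.1] sides [146. 173. 141. 161.]
green [[481.0, 86.0], [484.0, 204.0], [659.0, 208.0], [659.0, 52.0]] c [570.8 137.3] sides [181. 118. 174. 156.]
blue [[684.0, -189.0], [509.0, -213.0], [491.0, -65.0], [665.0, -46.0]] c [ 587.4 -128.1] sides [145. 176. 149. 175.]
blue [[506.0, -210.0], [488.0, -64.0], [666.0, -36.0], [682.0, -192.0]] c [ 585.7 -125.5] sides [177. 147. 181. 157.]
brayRoll [0.562 0.292] [0.566 0.282]
brayHand [0.421 0.341] [0.415 0.315]
brushBr [ 0.543 -0.29 ] [ 0.546 -0.298]
brushHand [ 0.407 -0.323] [ 0.403 -0.329]
glueTip [ 0.581 -0.36 ] [ 0.579 -0.362]
[-52.5130761  345.85676247] [515.09519299 261.92641523]
```

```bash
cat > m3.py <<'E'
from m import *
print("----")
def lid(c,lo,hi,b,r=.0275,z=.065):
    k=big(mask(c,lo,hi,b)).reshape(-1,2); w=np.array([ray(c,p,z) for p in k]); n=(-c["R"].T@c["t"])[:2]
    d=w.mean(0)-n; d/=np.linalg.norm(d); e=np.array([-d[1],d[0]]); a=w@d; p=w@e
    return ((a.max()+.0014-r)*d+(p.max()+p.min())/2*e).round(4), round(p.max()-p.min()+.0025,4)
R=((0,120,60),(10,255,255)); Y=((18,170,120),(32,255,255)); 
print("red",lid(T,*R,(132,145,165,175)),lid(S,(0,150,60),(10,255,255),(262,245,295,285)))
print("yel",lid(T,*Y,(90,215,128,248)),lid(S,*Y,(340,245,375,280)))
K=((0,0,0),(180,255,70))
print("black",lid(T,(0,0,0),(180,255,100),(88,165,130,200)),lid(S,*K,(305,272,340,310)))
P={"brayRoll":((152,186.7),(300,256.6),.016),"brayHand":((137,235),(346,245.5),.014),"brushBr":((357.5,186.5),(209,132),.012),"brushHand":((372,236),(238,110.5),.012)}
for n,v in P.items(): print(n,ray(T,v[0],v[2]).round(3),ray(S,v[1],v[2]).round(3))
E
python3 m3.py | sed -n '/----/,$p'
```

```text
----
red (array([0.6314, 0.2822]), np.float64(0.0544)) (array([0.6283, 0.2825]), np.float64(0.0579))
yel (array([0.4421, 0.3884]), np.float64(0.0547)) (array([0.4389, 0.3901]), np.float64(0.0563))
black (array([0.5733, 0.3992]), np.float64(0.056)) (array([0.5706, 0.3993]), np.float64(0.0543))
brayRoll [0.56  0.278] [0.554 0.281]
brayHand [0.428 0.321] [0.419 0.323]
brushBr [ 0.545 -0.291] [ 0.544 -0.285]
brushHand [ 0.407 -0.325] [ 0.404 -0.321]
```

Request:
{"name": "jog_arm", "arguments": {"deltas": "1 -1 0 0 0 0;1 -1 0 0 0 0;1 -1 0 0 0 0;1 -1 0 0 0 0;1 -1 0 0 0 0;1 -1 0 0 0 0;1 -1 0 0 0 0;1 -1 0 0 0 0;1 -1 0 0 0 0;1 -1 0 0 0 0;1 -1 0 0 0 0", "gripper": 0.7}}

```text
time: 1.48
eef_pos: [0.4491, 0.4142, 0.2494]
tcp_rot: [0.172, 0.985, -0.0, -0.0]
contact_force: [-0.5, 0.7, 0.1]
opening: 0.7
finger_force: 0.0
```

Request:
{"name": "jog_arm", "arguments": {"deltas": "0.275 -0.92 -0.6 0 0 0.19;0.275 -0.92 -0.6 0 0 0.19;0.275 -0.92 -0.6 0 0 0;0.275 -0.92 -0.6 0 0 0;0.275 -0.92 -0.6 0 0 0;0.275 -0.92 -0.6 0 0 0;0 0 -1 0 0 0;0 0 -1 0 0 0;0 0 -1 0 0 0;0 0 -1 0 0 0;0 0 -1 0 0 0"}}

```text
time: 2.85
eef_pos: [0.4815, 0.3049, 0.0765]
tcp_rot: [0.153, 0.988, -0.0, -0.0]
contact_force: [0.4, -0.1, -0.5]
opening: 0.702
finger_force: 0.0
```

```bash
python3 - <<'E'
from h import *
c=cam("scene"); i=c["color"][200:320,230:390]; cv2.imwrite("pics/g1.png",cv2.resize(i,(800,600),interpolation=cv2.INTER_CUBIC)); print(get_state()["eef_pos"],proj(c,[.482,.303,.02]))
E
```

```text
[0.47970383 0.3039917  0.07357007] [324.83814533 249.73742387]
```

View pics/g1.png

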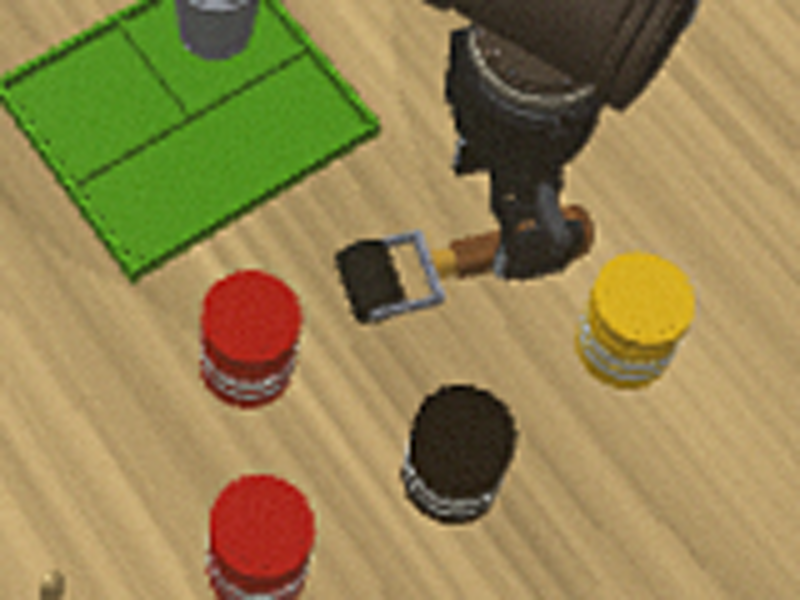

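The gripper is centred over the handle, and the slot is on the tray's +y side. I'll go down and close.

Request:
{"name": "jog_arm", "arguments": {"deltas": "0.05 -0.05 -0.8 0 0 0;0 0 -0.8 0 0 0;0 0 -0.5 0 0 0;0 0 0 0 0 0"}}

```text
time: 3.4
eef_pos: [0.4822, 0.3034, 0.035]
tcp_rot: [0.153, 0.988, -0.001, -0.001]
contact_force: [-0.5, 0.1, 0.1]
opening: 0.698
finger_force: 0.0
```

Request:
{"name": "jog_arm", "arguments": {"deltas": "0 0 0 0 0 0;0 0 0 0 0 0;0 0 0 0 0 0;0 0 0 0 0 0;0 0 0 0 0 0;0 0 0 0 0 0", "gripper": 0, "squeeze": 50}}

```text
time: 4.15
eef_pos: [0.4834, 0.3039, 0.037]
tcp_rot: [0.153, 0.988, 0.0, 0.001]
contact_force: [-1.0, 0.0, 4.8]
opening: 0.214
finger_force: 50.5
```

Request:
{"name": "jog_arm", "arguments": {"deltas": "0 0 0.8 0 0 0;0 0 1 0 0 0;0 0 1 0 0 0;0 0 1 0 0 0;0.5 -0.87 0 0 0 0.4;0.5 -0.87 0 0 0 0.4;0.5 -0.87 0 0 0 0.4;0.5 -0.87 0 0 0 0.4;0.5 -0.87 0 0 0 0.4;0.5 -0.87 0 0 0 0.4;0.5 -0.87 0 0 0 0.4;0.5 -0.87 0 0 0 0.4;0 0 0 0 0 0"}}

```text
time: 5.78
eef_pos: [0.5636, 0.1636, 0.1132]
tcp_rot: [-0.005, 1.0, 0.0, 0.001]
contact_force: [-0.3, 1.1, -2.1]
opening: 0.215
finger_force: 49.7
```

```bash
python3 - <<'E'
from h import *
o=[]
for n,b in(("scene",(210,160,340,290)),("top",(140,110,260,230))):
    c=cam(n); i=c["color"][b[1]:b[3],b[0]:b[2]]; o.append(cv2.resize(i,(400,400),interpolation=cv2.INTER_CUBIC))
cv2.imwrite("pics/g2.png",np.hstack(o)); print(get_state()["eef_pos"])
E
```

```text
[0.56266247 0.16467152 0.1126341 ]
```

View pics/g2.png

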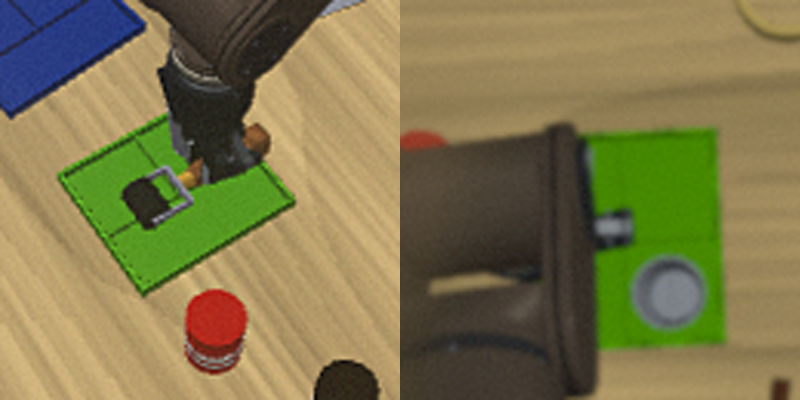

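Right picture: the cup stands at about (668,293) and is clear. Left picture: the roller is over the slot. I'll lower it now.

Request:
{"name": "jog_arm", "arguments": {"deltas": "0 0 -1 0 0 0;0 0 -1 0 0 0;0 0 -0.8 0 0 0;0 0 -0.4 0 0 0;0 0 -0.2 0 0 0;0 0 0 0 0 0"}}

```text
time: 6.62
eef_pos: [0.563, 0.1645, 0.044]
tcp_rot: [-0.006, 1.0, -0.0, 0.0]
contact_force: [-0.4, -0.2, -1.6]
opening: 0.213
finger_force: 49.7
```

Request:
{"name": "jog_arm", "arguments": {"deltas": "0 0 -0.15 0 0 0;0 0 -0.1 0 0 0;0 0 0 0 0 0"}}

```text
time: 7.0
eef_pos: [0.5635, 0.1645, 0.041]
tcp_rot: [-0.006, 1.0, -0.0, 0.0]
contact_force: [-2.7, -1.0, 4.8]
opening: 0.215
finger_force: 50.5
```

Request:
{"name": "jog_arm", "arguments": {"deltas": "0 0 0 0 0 0;0 0 0 0 0 0;0 0 0.5 0 0 0;0 0 1 0 0 0;0 0 1 0 0 0;0 0 1 0 0 0;0.05 -1 1 0 0 0;0.05 -1 1 0 0 0;0.05 -1 0 0 0 0;0.05 -1 0 0 0 0;0.05 -1 0 0 0 0;0.05 -1 0 0 0 0;0.05 -1 0 0 0 0;0.05 -1 0 0 0 0;0.05 -1 0 0 0 0;0.05 -1 0 0 0 0;0.05 -1 0 0 0 0;0.05 -1 0 0 0 0;0.05 -1 0 0 0 0;0.05 -1 0 0 0 0", "gripper": 0.42}}

```text
time: 9.5
eef_pos: [0.5768, -0.1169, 0.149]
tcp_rot: [-0.006, 1.0, -0.0, 0.0]
contact_force: [0.2, 0.5, 0.5]
opening: 0.423
finger_force: 0.0
```

Request:
{"name": "jog_arm", "arguments": {"deltas": "0 -1 0 0 0 0;0 -1 0 0 0 0;0 -1 0 0 0 0;0 -1 0 0 0 0;0 -1 0 0 0 0;0 -1 0 0 0 0;0 -1 0 0 0 0;0 -1 0 0 0 0;0 -1 0 0 0 0;0 -1 0 0 0 0;0 -1 0 0 0 0;0 -1 0 0 0 0;0 0 0 0 0 0", "gripper": 0.95}}

```text
time: 11.12
eef_pos: [0.5766, -0.3573, 0.1491]
tcp_rot: [-0.005, 1.0, -0.0, 0.0]
contact_force: [0.3, -0.6, -0.2]
opening: 0.95
finger_force: 0.0
```

```bash
python3 - <<'E'
from h import *
o=[]
for n,b in(("scene",(150,60,270,180)),("top",(140,110,260,230))):
    c=cam(n); i=c["color"][b[1]:b[3],b[0]:b[2]]; o.append(cv2.resize(i,(400,400),interpolation=cv2.INTER_CUBIC))
cv2.imwrite("pics/g3.png",np.hstack(o)); print(get_state()["eef_pos"])
E
```

```text
[ 0.57666523 -0.35549128  0.14880036]
```

View pics/g3.png

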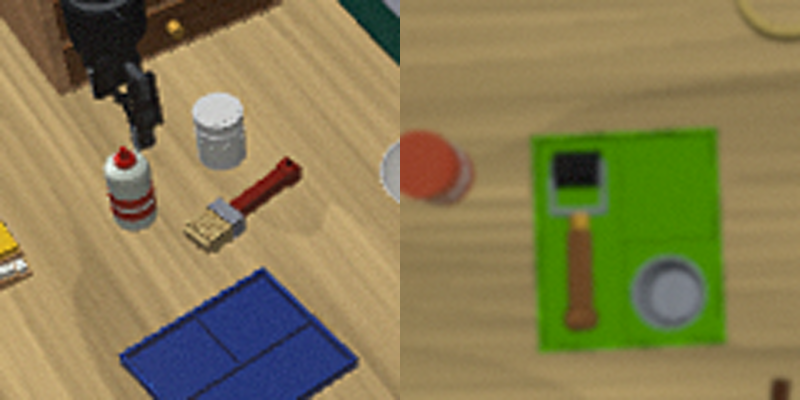

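The roller lies in the slot (right half, handle 580,270) and the glue is free-standing. Next I'll lower onto the glue.

Request:
{"name": "jog_arm", "arguments": {"deltas": "0.2 -0.2 -0.8 0 0 0;0 0 -0.8 0 0 0;0 0 -0.8 0 0 0;0 0 -0.8 0 0 0;0 0 -0.8 0 0 0;0 0 -0.5 0 0 0;0 0 0 0 0 0"}}

```text
time: 12.1
eef_pos: [0.5802, -0.3591, 0.0577]
tcp_rot: [-0.006, 1.0, 0.001, -0.001]
contact_force: [-0.8, -0.4, -0.7]
opening: 0.95
finger_force: 0.0
```

Request:
{"name": "jog_arm", "arguments": {"deltas": "0 0 0 0 0 0;0 0 0 0 0 0;0 0 0 0 0 0;0 0 0 0 0 0;0 0 0 0 0 0;0 0 0 0 0 0", "gripper": 0, "squeeze": 40}}

```text
time: 12.85
eef_pos: [0.5815, -0.3603, 0.0605]
tcp_rot: [-0.006, 1.0, -0.001, 0.001]
contact_force: [0.9, -0.6, 6.2]
opening: 0.548
finger_force: 41.5
```

Request:
{"name": "jog_arm", "arguments": {"deltas": "0 0 0.7 0 0 0;0 0 1 0 0 0;0 0.5 1 0 0 0;0.1 1 0.5 0 0 0;0.1 1 0 0 0 0;0.1 1 0 0 0 0;0.1 1 0 0 0 0;0.1 1 0 0 0 0;0.1 1 0 0 0 0;0.1 1 0 0 0 0;0.1 1 0 0 0 0;0.1 1 0 0 0 0;0.1 1 0 0 0 0;0.1 1 0 0 0 0;0.1 1 0 0 0 0;0.1 1 0 0 0 0;0.1 1 0 0 0 0;0.1 1 0 0 0 0;0.1 1 0 0 0 0;0.1 1 0 0 0 0"}}

```text
time: 15.35
eef_pos: [0.6149, -0.0082, 0.123]
tcp_rot: [-0.006, 1.0, -0.0, -0.0]
contact_force: [-0.3, 0.2, -1.8]
opening: 0.555
finger_force: 41.3
```

Request:
{"name": "jog_arm", "arguments": {"deltas": "0 1 0 0 0 0;0 1 0 0 0 0;0 1 0 0 0 0;0 1 0 0 0 0;0 0.9 0 0 0 0;0 0 0 0 0 0"}}

```text
time: 16.1
eef_pos: [0.6146, 0.0898, 0.123]
tcp_rot: [-0.007, 1.0, -0.0, -0.0]
contact_force: [-0.5, 0.3, -1.7]
opening: 0.552
finger_force: 41.3
```

Request:
{"name": "jog_arm", "arguments": {"deltas": "0 0 -1 0 0 0;0 0 -0.8 0 0 0;0 0 -0.6 0 0 0;0 0 -0.3 0 0 0;0 0 -0.1 0 0 0;0 0 -0.1 0 0 0;0 0 0 0 0 0"}}

```text
time: 16.98
eef_pos: [0.6151, 0.0884, 0.0655]
tcp_rot: [-0.006, 1.0, -0.0, 0.0]
contact_force: [0.3, -0.2, -0.3]
opening: 0.547
finger_force: 41.3
```

Request:
{"name": "jog_arm", "arguments": {"deltas": "0 0 -0.1 0 0 0;0 0 0 0 0 0"}}

```text
time: 17.23
eef_pos: [0.6155, 0.0885, 0.0645]
tcp_rot: [-0.006, 1.0, -0.0, 0.001]
contact_force: [-1.9, 0.3, 5.3]
opening: 0.55
finger_force: 41.6
```

Request:
{"name": "jog_arm", "arguments": {"deltas": "0 0 0 0 0 0;0 0 0 0 0 0;0 0 1 0 0 0;0 0 1 0 0 0;0 0 1 0 0 0;0 0 1 0 0 0;-0.4 -1 0.5 0 0 0.25;-0.4 -1 0 0 0 0.25;-0.4 -1 0 0 0 0.25;-0.4 -1 0 0 0 0.25;-0.4 -1 0 0 0 0.25;-0.4 -1 0 0 0 0.25;-0.4 -1 0 0 0 0.25;-0.4 -1 0 0 0 0.25;-0.4 -1 0 0 0 0.25;-0.4 -1 0 0 0 0.1;-0.4 -1 0 0 0 0;-0.4 -1 0 0 0 0;-0.4 -1 0 0 0 0;-0.4 -1 0 0 0 0", "gripper": 0.75}}

```text
time: 19.73
eef_pos: [0.5027, -0.1923, 0.1543]
tcp_rot: [-0.123, 0.992, -0.0, 0.0]
contact_force: [0.7, -0.2, -0.2]
opening: 0.751
finger_force: 0.0
```

```bash
python3 - <<'E'
from m3 import *
print("====",ray(T,((634-400)/3.333+335,155+210/3.333),.065),ray(S,(170+195/4.286,80+55/4.286),.065))
o=[]
for n,b in(("scene",(150,60,270,180)),("scene",(200,160,320,280))):
    c=cam(n); i=c["color"][b[1]:b[3],b[0]:b[2]]; o.append(cv2.resize(i,(400,400),interpolation=cv2.INTER_CUBIC))
cv2.imwrite("pics/g4.png",np.hstack(o)); print(get_state()["eef_pos"])
E
```

```text
green ((570.3543701171875, 123.39132690429688), (175.08441162109375, 149.0326690673828), 1.0590060949325562)
blue ((587.1223754882812, -128.611083984375), (177.08975219726562, 152.12939453125), 7.095940113067627)
redT (146.5, 159.0) 11.500100135803223 (135, 149, 24, 21) [0.63020157 0.27864691]
redS (279.6842041015625, 264.52630615234375) 10.863274574279785 (270, 254, 21, 22) [0.63222372 0.28736664]
red2T (108.19999694824219, 138.8000030517578) 12.258978843688965 (97, 127, 24, 23) [0.68691541 0.37947503]
yelT (106.56756591796875, 231.81080627441406) 11.773000717163086 (95, 222, 24, 21) [0.44209215 0.38410026]
yelS (357.5, 260.5) 10.977349281311035 (348, 250, 21, 22) [0.44445698 0.3918893 ]
capT (393.5, 169.5) 3.8079864978790283 (390, 166, 8, 8) [ 0.58164269 -0.36299772]
capT (393.0, 169.0) 9.999999747378752e-05 (393, 169, 1, 1) [ 0.58297065 -0.36177901]
brushhandleT [array([ 494., -292.]), array([ 499., -315.]), array([ 409., -333.]), array([ 404., -311.])]
----
red (array([0.6314, 0.2822]), np.float64(0.0544)) (array([0.6283, 0.2825]), np.float64(0.0579))
yel (array([0.4421, 0.3884]), np.float64(0.0547)) (array([0.4389, 0.3901]), np.float64(0.0563))
black (array([0.5733, 0.3992]), np.float64(0.056)) (array([0.5706, 0.3993]), np.float64(0.0543))
brayRoll [0.56  0.278] [0.554 0.281]
brayHand [0.428 0.321] [0.419 0.323]
brushBr [ 0.545 -0.291] [ 0.544 -0.285]
brushHand [ 0.407 -0.325] [ 0.404 -0.321]
==== [ 0.45568222 -0.39673433] [ 0.45230085 -0.39425907]
[ 0.50258168 -0.19308018  0.15421607]
```

View pics/g4.png

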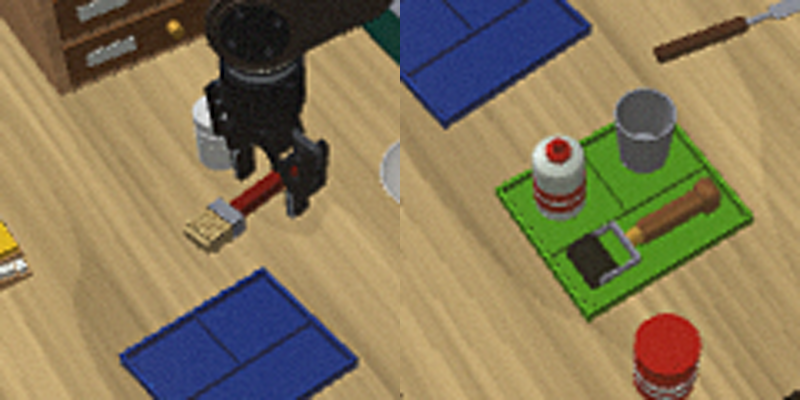

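The glue stands in its well (left at 558,180 in the right half), and the roller and cup are fine. On to the brush.

Request:
{"name": "jog_arm", "arguments": {"deltas": "-0.27 -0.95 -0.3 0 0 0;-0.27 -0.95 -0.3 0 0 0;-0.27 -0.95 -0.3 0 0 0;-0.27 -0.95 -0.3 0 0 0;-0.27 -0.95 -0.3 0 0 0;-0.27 -0.95 -0.3 0 0 0;0 0 -1 0 0 0;0 0 -1 0 0 0;0 0 -0.9 0 0 0;0 0 -0.7 0 0 0;0 0 -0.5 0 0 0;0 0 -0.2 0 0 0;0 0 0 0 0 0", "gripper": 0.5}}

```text
time: 21.45
eef_pos: [0.4705, -0.3056, 0.0311]
tcp_rot: [-0.123, 0.992, -0.0, 0.0]
contact_force: [0.5, 0.4, 0.5]
opening: 0.498
finger_force: 0.0
```

Request:
{"name": "jog_arm", "arguments": {"deltas": "0 0 0 0 0 0;0 0 0 0 0 0;0 0 0 0 0 0;0 0 0 0 0 0;0 0 0 0 0 0", "gripper": 0, "squeeze": 40}}

```text
time: 22.08
eef_pos: [0.4709, -0.306, 0.0319]
tcp_rot: [-0.123, 0.992, -0.001, 0.001]
contact_force: [-0.9, -0.2, 4.6]
opening: 0.192
finger_force: 41.8
```

Request:
{"name": "jog_arm", "arguments": {"deltas": "0 0 0.8 0 0 0;0 0 1 0 0 0;0 0 1 0 0 0;0.49 0.99 0 0 0 -0.11;0.49 0.99 0 0 0 -0.11;0.49 0.99 0 0 0 -0.11;0.49 0.99 0 0 0 -0.11;0.49 0.99 0 0 0 -0.11;0.49 0.99 0 0 0 -0.11;0.49 0.99 0 0 0 -0.11;0.49 0.99 0 0 0 -0.11;0.49 0.99 0 0 0 -0.11;0.49 0.99 0 0 0 -0.11;0.49 0.99 0 0 0 -0.11;0 0 -1 0 0 0;0 0 -0.7 0 0 0;0 0 -0.4 0 0 0;0 0 -0.2 0 0 0;0 0 -0.1 0 0 0;0 0 0 0 0 0"}}

```text
time: 24.58
eef_pos: [0.5783, -0.088, 0.0392]
tcp_rot: [-0.063, 0.998, -0.0, 0.0]
contact_force: [0.5, -0.7, -1.2]
opening: 0.191
finger_force: 41.1
```

Request:
{"name": "jog_arm", "arguments": {"deltas": "0 0 -0.1 0 0 0;0 0 -0.1 0 0 0;0 0 0 0 0 0"}}

```text
time: 24.95
eef_pos: [0.5785, -0.0878, 0.0359]
tcp_rot: [-0.063, 0.998, -0.0, 0.0]
contact_force: [-1.5, 0.0, 3.6]
opening: 0.194
finger_force: 41.7
```

Request:
{"name": "jog_arm", "arguments": {"deltas": "0 0 0 0 0 0;0 0 0 0 0 0;0 0 0.5 0 0 0;0 0 1 0 0 0;0 0 1 0 0 0;0 0.5 1 0 0 0;0 0.5 1 0 0 0;0 0.5 1 0 0 0;0.15 1 0.3 0 0 0;0.15 1 0 0 0 0;0.15 1 0 0 0 0;0.15 1 0 0 0 0;0.15 1 0 0 0 0;0.15 1 0 0 0 0;0.15 1 0 0 0 0;0.15 1 0 0 0 0;0.15 1 0 0 0 0;0.15 1 0 0 0 0;0.15 1 0 0 0 0;0.15 1 0 0 0 0", "gripper": 0.45}}

```text
time: 27.45
eef_pos: [0.6143, 0.1836, 0.151]
tcp_rot: [-0.063, 0.998, -0.0, 0.0]
contact_force: [-0.0, -0.2, 0.8]
opening: 0.456
finger_force: 0.0
```

Request:
{"name": "jog_arm", "arguments": {"deltas": "0.15 1 0 0 0 0;0.15 1 0 0 0 0;0.15 1 0 0 0 0;0.15 1 0 0 0 0;0.15 1 0 0 0 0;0 0 0 0 0 0", "gripper": 0.95}}

```text
time: 28.2
eef_pos: [0.6292, 0.2838, 0.1509]
tcp_rot: [-0.064, 0.998, 0.0, 0.0]
contact_force: [-0.1, 0.1, 0.8]
opening: 0.949
finger_force: 0.0
```

```bash
python3 - <<'E'
from h import *
o=[]
for n,b in(("scene",(150,120,310,280)),("top",(160,110,350,300))):
    c=cam(n); i=c["color"][b[1]:b[3],b[0]:b[2]]; o.append(cv2.resize(i,(400,400),interpolation=cv2.INTER_CUBIC))
cv2.imwrite("pics/g5.png",np.hstack(o)); print(get_state()["eef_pos"])
E
```

```text
[0.62906042 0.2822679  0.15081116]
```

View pics/g5.png

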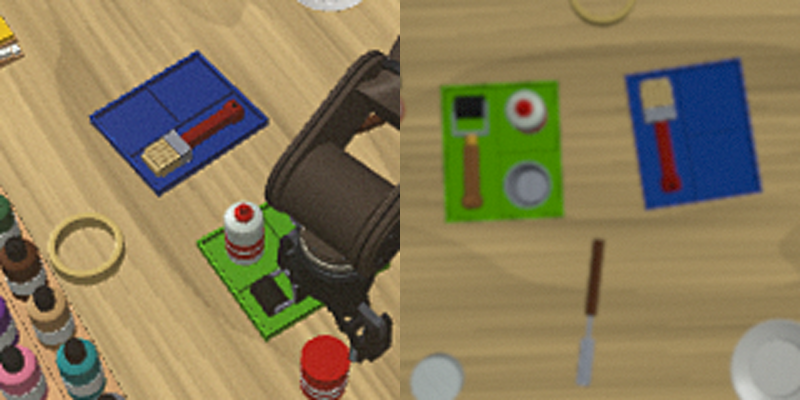

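The brush lies in the blue slot and everything in the green tray is in place. Next I'll lower onto the red jar.

Request:
{"name": "jog_arm", "arguments": {"deltas": "0.05 0 -1 0 0 0;0 0 -1 0 0 0;0 0 -0.8 0 0 0;0 0 -0.8 0 0 0;0 0 -0.8 0 0 0;0 0 -0.5 0 0 0;0 0 -0.2 0 0 0;0 0 0 0 0 0"}}

```text
time: 29.3
eef_pos: [0.6303, 0.2823, 0.0491]
tcp_rot: [-0.063, 0.998, -0.0, 0.0]
contact_force: [-0.3, -0.4, -1.0]
opening: 0.949
finger_force: 0.0
```

Request:
{"name": "jog_arm", "arguments": {"deltas": "0 0 0 0 0 0;0 0 0 0 0 0;0 0 0 0 0 0;0 0 0 0 0 0;0 0 0 0 0 0", "gripper": 0, "squeeze": 50}}

```text
time: 29.92
eef_pos: [0.631, 0.2825, 0.0502]
tcp_rot: [-0.063, 0.998, 0.0, 0.001]
contact_force: [-0.6, 0.9, 4.6]
opening: 0.631
finger_force: 53.3
```

Request:
{"name": "jog_arm", "arguments": {"deltas": "0 0 0.7 0 0 0;0 0 1 0 0 0;0 0 1 0 0 0;0 0 1 0 0 0;0 -0.3 1 0 0 0;0 -0.5 1 0 0 0;0 -1 0.6 0 0 0;0 -1 0 0 0 0;0 -1 0 0 0 0;0 -1 0 0 0 0;0 -1 0 0 0 0;0 -1 0 0 0 0;0 -1 0 0 0 0;0 -1 0 0 0 0;0 -1 0 0 0 0;0 -1 0 0 0 0;0 -1 0 0 0 0;0 -1 0 0 0 0;0 -1 0 0 0 0;0 -1 0 0 0 0"}}

```text
time: 32.42
eef_pos: [0.6301, -0.0151, 0.175]
tcp_rot: [-0.063, 0.998, -0.0, 0.0]
contact_force: [0.2, 0.2, -1.5]
opening: 0.629
finger_force: 53.1
```

Request:
{"name": "jog_arm", "arguments": {"deltas": "0.05 -1 0 0 0 0;0.05 -1 0 0 0 0;0.05 -1 0 0 0 0;0.05 -1 -0.5 0 0 0;0 -1 -1 0 0 0;0 -1 -1 0 0 0;0 -1 -1 0 0 0;0 -0.15 -0.5 0 0 0;0 0 0 0 0 0"}}

```text
time: 33.55
eef_pos: [0.6334, -0.1565, 0.0934]
tcp_rot: [-0.063, 0.998, 0.001, -0.001]
contact_force: [-0.1, 0.5, -1.6]
opening: 0.628
finger_force: 53.1
```

Contact is expected at z ≈ 0.054.

Request:
{"name": "jog_arm", "arguments": {"deltas": "0.05 0 -0.8 0 0 0;0 0 -0.6 0 0 0;0 0 -0.3 0 0 0;0 0 -0.15 0 0 0;0 0 -0.1 0 0 0;0 0 0 0 0 0"}}

```text
time: 34.3
eef_pos: [0.6353, -0.1568, 0.0562]
tcp_rot: [-0.063, 0.998, -0.0, 0.0]
contact_force: [-0.2, -0.2, -0.3]
opening: 0.632
finger_force: 53.1
```

Request:
{"name": "jog_arm", "arguments": {"deltas": "0 0 -0.1 0 0 0;0 0 0 0 0 0"}}

```text
time: 34.55
eef_pos: [0.6354, -0.1569, 0.0543]
tcp_rot: [-0.063, 0.998, -0.0, 0.0]
contact_force: [0.3, -1.0, -1.8]
opening: 0.628
finger_force: 53.2
```

Request:
{"name": "jog_arm", "arguments": {"deltas": "0 0 -0.1 0 0 0;0 0 0 0 0 0"}}

```text
time: 34.8
eef_pos: [0.6355, -0.1569, 0.0543]
tcp_rot: [-0.063, 0.998, -0.0, -0.0]
contact_force: [-4.5, 1.3, 7.9]
opening: 0.629
finger_force: 54.0
```

Request:
{"name": "jog_arm", "arguments": {"deltas": "0 0 0 0 0 0;0 0 0 0 0 0;0 0 0.5 0 0 0;0 0 1 0 0 0;0 0 1 0 0 0;-0.36 1 1 0 0 0;-0.36 1 1 0 0 0;-0.36 1 0.3 0 0 0;-0.36 1 0 0 0 0;-0.36 1 0 0 0 0;-0.36 1 0 0 0 0;-0.36 1 0 0 0 0;-0.36 1 0 0 0 0;-0.36 1 0 0 0 0;-0.36 1 0 0 0 0;-0.36 1 0 0 0 0;-0.36 1 0 0 0 0;-0.36 1 0 0 0 0;-0.36 1 0 0 0 0;-0.36 1 0 0 0 0", "gripper": 0.9}}

```text
time: 37.3
eef_pos: [0.5267, 0.1446, 0.148]
tcp_rot: [-0.063, 0.998, 0.0, 0.0]
contact_force: [0.1, -0.1, 0.0]
opening: 0.896
finger_force: 0.0
```

Request:
{"name": "jog_arm", "arguments": {"deltas": "-0.36 1 0 0 0 0;-0.36 1 0 0 0 0;-0.36 1 0 0 0 0;-0.36 1 0 0 0 0;-0.36 1 0 0 0 0;-0.36 1 0 0 0 0;-0.36 1 0 0 0 0;-0.36 1 0 0 0 0;-0.36 1 0 0 0 0;-0.36 1 0 0 0 0;-0.36 1 0 0 0 0;-0.36 1 0 0 0 0;-0.03 0.3 0 0 0 0;0 0 0 0 0 0", "gripper": 0.95}}

```text
time: 39.05
eef_pos: [0.4401, 0.3896, 0.1479]
tcp_rot: [-0.063, 0.998, -0.0, 0.0]
contact_force: [0.3, -0.8, 0.6]
opening: 0.952
finger_force: 0.0
```

```bash
python3 - <<'E'
from h import *
o=[]
for n,b in(("scene",(180,120,400,340)),("top",(80,110,350,300))):
    c=cam(n); i=c["color"][b[1]:b[3],b[0]:b[2]]; o.append(cv2.resize(i,(400,400),interpolation=cv2.INTER_CUBIC))
cv2.imwrite("pics/g6.png",np.hstack(o)); print(get_state()["eef_pos"])
E
```

```text
[0.44032488 0.38889131 0.14793253]
```

View pics/g6.png

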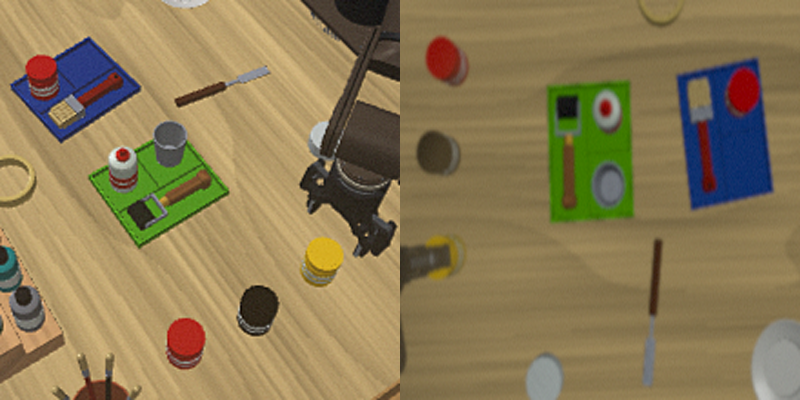

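The red jar stands in the upper blue well and the yellow jar is beneath the gripper. Next I'll grasp it.

Request:
{"name": "jog_arm", "arguments": {"deltas": "0 0 -1 0 0 0;0 0 -1 0 0 0;0 0 -0.8 0 0 0;0 0 -0.8 0 0 0;0 0 -0.8 0 0 0;0 0 -0.4 0 0 0;0 0 -0.15 0 0 0;0 0 0 0 0 0"}}

```text
time: 40.15
eef_pos: [0.4404, 0.3894, 0.0493]
tcp_rot: [-0.063, 0.998, 0.0, 0.0]
contact_force: [-0.7, -0.3, 0.1]
opening: 0.95
finger_force: 0.0
```

Request:
{"name": "jog_arm", "arguments": {"deltas": "0 0 0 0 0 0;0 0 0 0 0 0;0 0 0 0 0 0;0 0 0 0 0 0;0 0 0 0 0 0", "gripper": 0, "squeeze": 50}}

```text
time: 40.78
eef_pos: [0.4409, 0.3896, 0.0501]
tcp_rot: [-0.063, 0.998, 0.0, 0.001]
contact_force: [0.4, -0.2, 6.1]
opening: 0.629
finger_force: 53.0
```

Request:
{"name": "jog_arm", "arguments": {"deltas": "0 0 0.7 0 0 0;0 0 1 0 0 0;0 0 1 0 0 0;0 -0.5 1 0 0 0;0 -1 1 0 0 0;0.1 -1 1 0 0 0;0.2 -1 0.5 0 0 0;0.2 -1 0 0 0 0;0.2 -1 0 0 0 0;0.2 -1 0 0 0 0;0.2 -1 0 0 0 0;0.2 -1 0 0 0 0;0.2 -1 0 0 0 0;0.2 -1 0 0 0 0;0.2 -1 0 0 0 0;0.2 -1 0 0 0 0;0.2 -1 0 0 0 0;0.2 -1 0 0 0 0;0.2 -1 0 0 0 0;0.2 -1 0 0 0 0"}}

```text
time: 43.28
eef_pos: [0.4975, 0.058, 0.172]
tcp_rot: [-0.063, 0.998, 0.0, -0.001]
contact_force: [0.3, -0.7, -1.3]
opening: 0.63
finger_force: 52.9
```

Request:
{"name": "jog_arm", "arguments": {"deltas": "0.2 -1 0 0 0 0;0.2 -1 0 0 0 0;0.2 -1 0 0 0 0;0.2 -1 0 0 0 0;0.2 -1 0 0 0 0;0.2 -1 0 0 0 0;0.2 -1 0 0 0 0;0.2 -1 0 0 0 0;0.2 -1 -0.5 0 0 0;0.2 -1 -0.5 0 0 0;0.2 -1 -0.5 0 0 0;0.15 -0.4 -0.5 0 0 0;0 0 0 0 0 0"}}

```text
time: 44.9
eef_pos: [0.5445, -0.1689, 0.1314]
tcp_rot: [-0.063, 0.998, 0.001, -0.001]
contact_force: [0.3, 0.2, -1.3]
opening: 0.63
finger_force: 53.0
```

Request:
{"name": "jog_arm", "arguments": {"deltas": "0.12 0.08 -1 0 0 0;0 0 -1 0 0 0;0 0 -0.8 0 0 0;0 0 -0.5 0 0 0;0 0 -0.3 0 0 0;0 0 -0.15 0 0 0;0 0 -0.1 0 0 0;0 0 0 0 0 0"}}

```text
time: 45.9
eef_pos: [0.5478, -0.1673, 0.0563]
tcp_rot: [-0.063, 0.998, -0.0, 0.0]
contact_force: [0.5, 1.0, -2.1]
opening: 0.632
finger_force: 53.0
```

Request:
{"name": "jog_arm", "arguments": {"deltas": "0 0 -0.1 0 0 0;0 0 -0.1 0 0 0;0 0 0 0 0 0"}}

```text
time: 46.28
eef_pos: [0.548, -0.1674, 0.0541]
tcp_rot: [-0.063, 0.998, -0.0, -0.0]
contact_force: [-4.0, 1.9, 7.6]
opening: 0.628
finger_force: 53.7
```

Touchdown. I'll release, lift, and withdraw to one side for a clear look.

Request:
{"name": "jog_arm", "arguments": {"deltas": "0 0 0 0 0 0;0 0 0 0 0 0;0 0 0.5 0 0 0;0 0 1 0 0 0;0 0 1 0 0 0;0 0 1 0 0 0;0 0 1 0 0 0;-0.2 -1 1 0 0 0;-0.2 -1 1 0 0 0;-0.2 -1 0 0 0 0;-0.2 -1 0 0 0 0;-0.2 -1 0 0 0 0;-0.2 -1 0 0 0 0;-0.2 -1 0 0 0 0;-0.2 -1 0 0 0 0;-0.2 -1 0 0 0 0;0 0 0 0 0 0;0 0 0 0 0 0", "gripper": 0.9}}

```text
time: 48.52
eef_pos: [0.5115, -0.3469, 0.1819]
tcp_rot: [-0.063, 0.998, 0.0, -0.0]
contact_force: [-1.4, 0.2, -0.3]
opening: 0.901
finger_force: 0.0
```

```bash
python3 - <<'E'
from h import *
o=[]
for n,b in(("scene",(150,100,370,320)),("top",(80,110,350,300))):
    c=cam(n); i=c["color"][b[1]:b[3],b[0]:b[2]]; o.append(cv2.resize(i,(400,400),interpolation=cv2.INTER_CUBIC))
cv2.imwrite("pics/g7.png",np.hstack(o)); print(get_state()["eef_pos"])
E
```

```text
[ 0.51168602 -0.34645942  0.18193977]
```

View pics/g7.png

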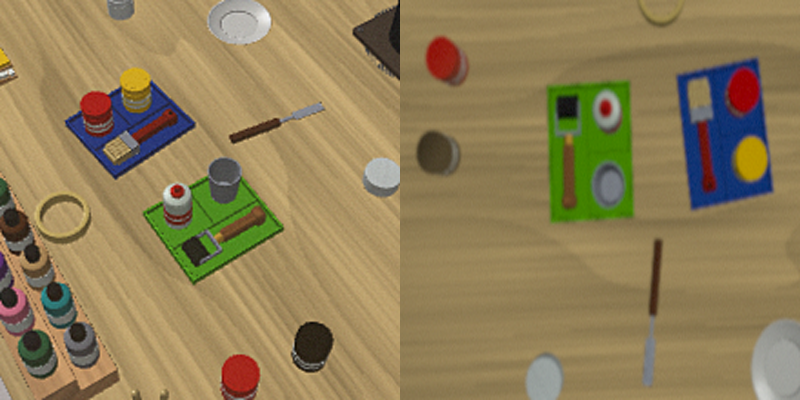

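The picture shows all five items seated in their places. The cup, black jar and white jar are where they started.

```bash
python3 -c "
from h import *
print(ctrl.sign_off())"
```

```text
the job is handed in; nothing more can be done
None
```

Both kits are made up and handed in at about 49 s: roller and glue in the green tray; brush, red and yellow paint in the blue tray. The last pictures show everything seated and the cup, white and black paint still standing; sign-off gave no verdict.

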